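Sort the tap knobs and hold up the parts tray with its loose ball

TASK

Put the red tap knob into the red cup of the parts tray and the blue tap knob into the blue cup, both left standing upright while the tray still stands on the shelf. Then lift the tray by its handle and carry it level, so that the loose chrome ball never leaves its shallow dish, until the tray is over the middle of the green mat. Finish while still holding it there, level and still, about 15 cm above the mat: do not set it down or let go, and leave the spray bottle, the canister and the tape roll where they are.

Things in the scene. Friction and masses are not known exactly. Their poses are not given: they have to be found in the camera images.
- tray: Loose pale blue-grey parts tray, about 0.28 to 0.44 kg, a plate 132 mm (its x) by 210 mm (its y), 6 mm thick, with an edge rim up to 12 mm above its underside. Origin: centre of the underside; z up. It starts flat on the shelf, its x axis roughly along world x (within 0.4 rad). The two colour cups are at its +y end, the ball dish at its -y end, the handle across the middle. Loaded with both knobs and the ball it balances within a few mm of its middle.
- handle (a point): Centre of the tray's black handle bar, 89 mm above the tray's underside over the tray's origin. The bar is 70 mm long along the tray's x, 14 mm thick along the tray's y (grip it across this), 26 mm high (76 to 102 mm above the underside; 102 mm is the tray's highest point); a grey post 8 by 14 mm stands under the bar at each end, 31 mm either side of the middle.
- cup_red (a point): Centre of the floor of the red square cup of the tray, at (-32, 70, 6) mm in the tray's frame: 50 mm square inside, walls 3 mm thick rising 7 mm above its floor.
- cup_blue (a point): Centre of the floor of the blue square cup of the tray, at (32, 70, 6) mm in the tray's frame: same size as the red one.
- dish (a point): Where the ball's centre is when the ball rests in the middle of the tray's round dish: (0, -70, 21) mm in the tray's frame. The dish has a flat floor 6 mm above the tray's underside, 22 mm inner radius, and a rim only 4 mm high, so that the ball can roll about 12 mm each way and rolls over the rim if the tray is tipped by some 40 degrees or jerked.
- ball_center (a point): Centre of the loose chrome ball, 30 mm in diameter, 50 g, lying in the dish.
- red_knob: Loose red plastic tap knob standing on the shelf: upright cylinder 30 mm in diameter (faint ribs), 42 mm high, about 25 g. Origin: centre of the underside; z up.
- blue_knob: Loose blue plastic tap knob, the same size as the red one. Origin: centre of the underside; z up.
- mat: Fixed green mat on the shelf, 160 mm (its x) by 200 mm (its y), 3 mm thick. Origin: centre of the underside. It lies on the other side (left or right) of the knobs from the tray.
- spray_bottle: Loose spray bottle with a chrome nozzle head, 66 mm in diameter, 186 mm high, beyond the work. Origin: centre of the underside. Leave alone.
- canister: Loose frosted glass canister with steel lid, 92 mm in diameter, 131 mm high, beyond the work. Origin: centre of the underside. Leave alone.
- tape_roll: Loose yellow roll of sealing tape lying flat, 56 mm outside, 34 mm inside diameter, 20 mm high, beyond the work. Origin: centre of the underside. Leave alone.
Mind the look-alikes: they are no part of the job. Leave any yellow look-alike of the red_knob alone.

How it is judged:
By the outcome, as a careful person would: the job done as asked, in the order asked, and still so for the second after the job is handed in, while the arm keeps its last pose, push and grip.
It also fails if it takes over 69 s, if anything falls off the work surface, if the arm or the gripper's body presses on something with over 40 N, if the wrist force passes 120 N, or if a joint passes its speed limit or range.

ROBOT

A 6-joint arm with a two-finger parallel gripper is mounted at the origin on the work surface. World frame = base frame: x ahead of the robot, y to its left, z up, the work surface at z = 0. Lengths are in m, angles in rad, forces in N, time in s.
With the tool pointing down it reaches from about 0.25 to 0.775 m from the base axis. Payload 4 kg.
Tool frame: the origin (TCP) lies on the centre line of the jaws, within the pads' length; the fingertips stand 17 mm ahead of it and the grasp point (between the pads) lies 2 mm behind it; z points along the fingers, y is the line along which they close (so a half turn about z gives the same grasp; the last joint's range is limited). The gripper opens to 94 mm and grips with 3 to 60 N. Pads are 16 mm wide; open, the fingers measure 119 mm over their backs; the gripper's body (75 mm by 177 mm) begins 78 mm behind the grasp point.
Start: joints at [-0.103, 0.087, 1.371, -0, 1.684, -0.103], TCP at [0.55, -0, 0.223] pointing down, gripper open.
Joint ranges: [-3.1, 3.1], [-0.76, 2.03], [0.27, 2.55], [-1.08, 4.22], [0.17, 2.65], [-2.57, 2.57]. Speed limits (rad/s): [2.79, 2.79, 3.14, 3.14, 3.14, 3.14].

INTERFACE

Orientations are given as [roll, pitch, yaw] about the fixed x, y, z axes, in that order (R = Rz(yaw) Ry(pitch) Rx(roll)).
In Python, from bench import robot gives the robot as it stands.
- The arm moves only by the tool servo_tool, never from a script. Its argument "plan" is a list of rows, each a list of 7 numbers: the shift along the tool's x, y, z normalised to -1 to 1, where 1 is 0.1 m, then the turn, a rotation vector about the tool's x, y, z normalised to -1 to 1, where 1 is pi/2 rad, then the finger opening in mm, from 0 to 94. In form: [[x, y, z, ax, ay, az, gripper], ...]. A call has 1 to 12 rows; each row is the pose to reach, as a shift and turn from the pose commanded when the call began, along the tool's axes at that moment; what a row does not reach only later rows make up. A row lasts 1/12 s, in which the tool goes at most 41.7 mm and 7.16 degrees, less where a joint would pass 70% of its speed; a pose out of reach is approached as far as the arm can. A call with a number of a shift or a turn outside -1 to 1 is refused whole. A call with a gripper value outside its range is refused whole. The fingers move at their own pace and stop on an object; the grip force is fixed at half the most. Time passes only in rows, so rows that repeat a pose let the fingers close. It gives the time, the measured TCP pose, the force, the opening and the grip force at its end, in the units of the state.
- robot.get_obs(): the state, without advancing time (a new reading comes with each control period).
- robot.snapshot(name): name is "scene" or "side" or "wrist"; returns the picture (400x640x3 uint8, red, green, blue); there is no depth.
- robot.camera_params(name): a dict with "camera_matrix" (3x3 intrinsics, pixels), "distortion" ([k1, k2, p1, p2, k3] as OpenCV has them; the pictures are not rectified), "rvec" (rotation vector, rad) and "tvec" (3), from world to camera coordinates, as OpenCV has them; the wrist camera has in their place "tool_from_camera" (4x4, takes a point from camera to tool coordinates, whose origin is the TCP and whose axes are the flange's). Camera axes: x right, y down, z forward; pixel columns grow to the right and rows downward; lengths in m; the calibration is good to about 2 mm. A picture is of the moment at which its call begins: read the wrist's pose just before it. camera_params takes no time and is no camera call.
- robot.close_job(): hands the job in; it is judged then, once.
Trained networks look in the newest picture that a camera, given by its name, has taken for a name from the list of things; names that differ only in an ending like _2 or _b are one class to them, and where a whole thing is asked for, a point or a joint stands for the part that bears it (a point fixed in the world has none). Each returns a list of dicts, best first, with "conf" (0 to 1); they miss things now and then, are a little off and sometimes report something else, mostly with a low value. They report only what shows in the picture. A call takes as long as a camera call. They do not tell look-alikes from the thing itself.
- robot.find_in(thing, camera): "extent" ([centre column, centre row, width, height] in pixels, round what is visible of it).
The state is a dict: "time": time; "joint_positions": joint angles; "qvel": joint speeds; "joint_torque": joint torques, N m; "tool_pos": TCP position; "ee_rot": TCP orientation; "wrist_force": force on the tool from outside, world axes, zero at the start; "wrist_torque": the same for the moment, N m; "width": finger opening in m; "finger_force": force on a finger pad.
Only numpy, scipy, OpenCV 4.12 (cv2) and the standard library are available. Lean on these libraries where they do the work, as an engineer would, in place of code of your own. Each camera call takes 0.05 s, during which the arm holds its last target. There are 200 camera calls.

## Working session

There is one attempt and no reset: what is moved stays moved. The work goes in short steps, Python scripts to look and compute and a tool call to move; the robot and the scene stay as the last step left them, time stands still between calls to the robot, and variables do not carry over. Pictures are saved under pics/ and viewed, at most 10 in all, crops included, and the job is handed in when it is done.

Besides the shell and the picture viewer there is one more tool, called after ">>>" as name(argument=value, ...), one argument or row to a line, values as JSON. servo_tool: Moves the arm, as the interface text tells. Scaled input: -1 to 1 covers 0.1 m each way for a shift and pi/2 rad each way for a turn. Its arguments: {"type":"object","properties":{"plan":{"type":"array","items":{"type":"array","items":{"type":"number"}}}},"required":["plan"]}

```bash
ls; mkdir -p pics; cat > h.py <<'E'
import numpy as np,cv2,json
from bench import robot
from scipy.spatial.transform import Rotation as R
def cam(name,obs=None):
    p=robot.camera_params(name);K=np.array(p["camera_matrix"]);D=np.array(p["distortion"])
    if name=="wrist":
        o=obs or robot.get_obs();T=np.eye(4);T[:3,:3]=R.from_euler("xyz",o["ee_rot"]).as_matrix();T[:3,3]=o["tool_pos"]
        W=T@np.array(p["tool_from_camera"]);Rm=W[:3,:3];c=W[:3,3]
    else:
        Rm=cv2.Rodrigues(np.array(p["rvec"],float))[0].T;c=-Rm@np.array(p["tvec"],float).ravel()
    return K,D,Rm,c
def ray(C,uv):
    K,D,Rm,c=C;n=cv2.undistortPoints(np.array(uv,float).reshape(-1,1,2),K,D).reshape(2)
    d=Rm@np.array([n[0],n[1],1]);return c,d/np.linalg.norm(d)
def onz(C,uv,z):
    c,d=ray(C,uv);return c+d*(z-c[2])/d[2]
def tri(rays):
    A=0;b=0
    for c,d in rays:
        P=np.eye(3)-np.outer(d,d);A=A+P;b=b+P@c
    return np.linalg.solve(A,b)
def proj(C,X):
    K,D,Rm,c=C;return cv2.projectPoints(np.array(X,float).reshape(-1,1,3),cv2.Rodrigues(Rm.T)[0],-Rm.T@c,K,D)[0].reshape(-1,2)
def save(im,n): cv2.imwrite("pics/"+n,im[:,:,::-1])
E
python3 - <<'E'
from h import *
np.set_printoptions(precision=3,suppress=True)
o=robot.get_obs();print(o["tool_pos"],o["ee_rot"],o["width"],o["time"])
for n in ["scene","side"]:
    im=robot.snapshot(n);save(im,n+"0.png")
    C=cam(n);print(n,C[3])
    for t in ["tray","handle","cup_red","cup_blue","ball_center","red_knob","blue_knob","mat"]:
        print(t,[(np.round(d["extent"]).tolist(),round(d["conf"],2)) for d in robot.find_in(t,n)[:3]])
E
```

```text
pics
[0.549 0.    0.221] [-3.139 -0.     1.571] 0.09378980183823508 0.0
scene [0.894 0.609 1.054]
tray [([409.0, 297.0, 93.0, 87.0], 0.75), ([390.0, 275.0, 16.0, 10.0], 0.63)]
handle [([407.0, 295.0, 92.0, 86.0], 0.8)]
cup_red [([407.0, 295.0, 91.0, 88.0], 0.97)]
cup_blue [([405.0, 297.0, 94.0, 88.0], 0.69)]
ball_center [([389.0, 275.0, 14.0, 8.0], 0.43)]
red_knob [([376.0, 228.0, 14.0, 18.0], 0.6), ([406.0, 294.0, 95.0, 85.0], 0.2)]
blue_knob [([343.0, 227.0, 10.0, 18.0], 0.42)]
mat [([316.0, 171.0, 80.0, 57.0], 0.76), ([259.0, 240.0, 21.0, 18.0], 0.7)]
side [ 0.022 -0.681  0.717]
tray [([204.0, 182.0, 100.0, 70.0], 0.88)]
handle [([203.0, 181.0, 98.0, 64.0], 0.76)]
cup_red [([204.0, 181.0, 100.0, 70.0], 0.7)]
cup_blue [([203.0, 182.0, 101.0, 68.0], 0.63)]
ball_center [([224.0, 188.0, 10.0, 13.0], 0.47)]
red_knob [([249.0, 222.0, 19.0, 24.0], 0.75), ([257.0, 248.0, 12.0, 23.0], 0.52), ([204.0, 183.0, 101.0, 73.0], 0.28)]
blue_knob [([292.0, 217.0, 22.0, 18.0], 0.82)]
mat [([361.0, 295.0, 128.0, 92.0], 0.62)]
```

View pics/scene0.png

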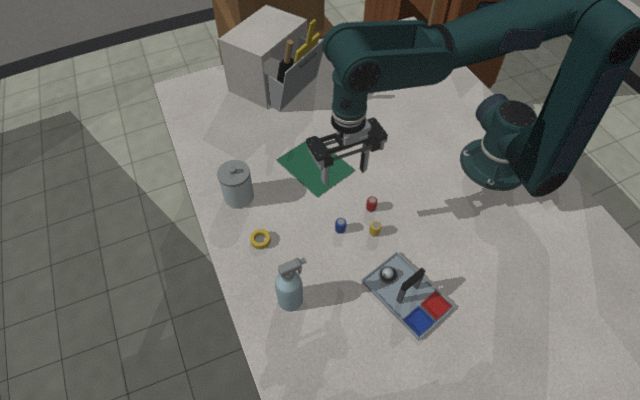

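View pics/side0.png

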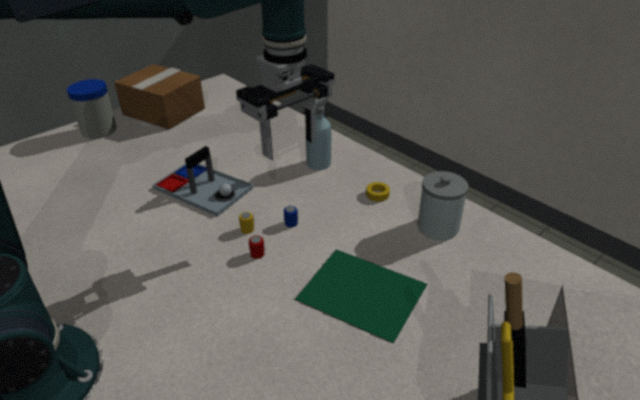

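The scene picture shows red knob ~(371,204), blue (341,226), the yellow look-alike (375,229), tray ~(409,297) and mat ~(316,168). In the side picture red is at (257,247), blue (291,217), yellow (247,222), and the mat is fully visible. I'll triangulate by colour blobs.

```bash
cat >> h.py <<'E'
def blobs(im,col,mn=25):
    h=cv2.cvtColor(im,cv2.COLOR_RGB2HSV);H,S,V=[h[...,i].astype(int) for i in range(3)]
    m={"red":((H<8)|(H>172))&(S>140)&(V>60),"blue":(H>105)&(H<130)&(S>110)&(V>40),"green":(H>65)&(H<90)&(S>110)&(V>30)}[col].astype(np.uint8)
    n,l,s,c=cv2.connectedComponentsWithStats(m)
    return [(c[i].round(1).tolist(),s[i].tolist()) for i in range(1,n) if s[i][4]>=mn],l
E
python3 - <<'E'
from h import *
np.set_printoptions(precision=4,suppress=True)
A=cv2.imread("pics/scene0.png")[:,:,::-1].copy();B=cv2.imread("pics/side0.png")[:,:,::-1].copy()
cs,cd=cam("scene"),cam("side")
for c in ["red","blue","green"]:
    print(c,blobs(A,c)[0],"|",blobs(B,c)[0])
for n,a,b in [("red",(371.5,204),(257,247)),("blue",(341,226),(291,216.5)),("ball",(388.5,273.5),(226,189)),("handle",(411.5,282),(199,157))]:
    print(n,tri([ray(cs,a),ray(cd,b)]))
print("mat",[onz(cd,p,.003)[:2] for p in [(339,252),(427,286),(395,338),(297,299)]])
print("cups",onz(cs,(436,306),.006),onz(cs,(420,321),.006))
E
```

```text
red [([370.1, 205.0], [367, 200, 10, 11, 54]), ([435.5, 305.1], [421, 292, 30, 27, 422])] | [([172.6, 182.2], [157, 174, 32, 17, 307]), ([257.6, 247.5], [250, 239, 14, 19, 132])]
blue [([339.6, 227.1], [336, 221, 10, 12, 69]), ([418.6, 320.3], [403, 306, 31, 30, 481])] | [([86.8, 89.4], [67, 79, 41, 22, 705]), ([182.5, 171.6], [175, 165, 13, 13, 94]), ([198.0, 170.0], [192, 165, 15, 12, 107]), ([290.6, 218.0], [285, 209, 12, 18, 177])]
green [([311.9, 168.9], [278, 142, 76, 54, 1388])] | [([362.7, 294.4], [296, 251, 130, 91, 6457])]
red [ 0.4462 -0.0063  0.0181]
blue [0.5608 0.0253 0.0175]
ball [0.5123 0.2099 0.0191]
handle [0.4942 0.2793 0.0842]
mat [array([ 0.5719, -0.1187]), array([ 0.6291, -0.3   ]), array([ 0.4924, -0.3403]), array([ 0.4255, -0.1595])]
cups [0.4386 0.3374 0.006 ] [0.4969 0.3546 0.006 ]
```

>>> servo_tool(
  plan=[
    [-0.02,-0.25,0.2,0,0,-0.05,94],
    [-0.04,-0.5,0.4,0,0,-0.1,80],
    [-0.06,-0.8,0.6,0,0,-0.15,70],
    [-0.06,-1,0.8,0,0,-0.19,60],
    [-0.06,-1,0.8,0,0,-0.19,60],
    [-0.06,-1,0.8,0,0,-0.19,60],
  ],
)

```text
time: 1.4
tool_pos: [0.449, -0.0059, 0.1416]
ee_rot: [-3.14, -0.001, 1.868]
wrist_force: [1.0, 0.7, 0.6]
width: 0.0638
finger_force: 0.0
```

```bash
cat > look.py <<'E'
from h import *
import sys
np.set_printoptions(precision=4,suppress=True)
o=robot.get_obs();im=robot.snapshot("wrist");save(im,sys.argv[1]);C=cam("wrist",o)
print(o["tool_pos"],o["ee_rot"],o["width"],o["time"],"cam",C[3])
for c in ["red","blue"]:
    for b in blobs(im,c,60)[0]: print(c,b,onz(C,b[0],.021))
E
python3 look.py w1.png; python3 - <<'E'
from h import *
print("yellow",tri([ray(cam("scene"),(375,229)),ray(cam("side"),(247,223))]))
for t in ["red_knob","blue_knob"]:print(robot.find_in(t,"wrist"))
E
```

```text
[ 0.449  -0.0059  0.1416] [-3.1403 -0.0008  1.8676] 0.06380338445923435 1.4 cam [0.4288 0.0571 0.3036]
red ([322.0, 196.2], [305, 180, 35, 37, 481]) [ 0.4467 -0.0089  0.021 ]
blue ([453.6, 197.1], [434, 180, 47, 41, 877]) [0.559  0.0247 0.021 ]
yellow [0.47721677 0.0729727  0.01667255]
[{'extent': [322.1, 193.8, 38.0, 41.5], 'conf': 0.94}, {'extent': [386.6, 116.5, 38.8, 41.9], 'conf': 0.94}]
[{'extent': [458.5, 201.6, 51.7, 41.0], 'conf': 0.92}]
```

View pics/w1.png

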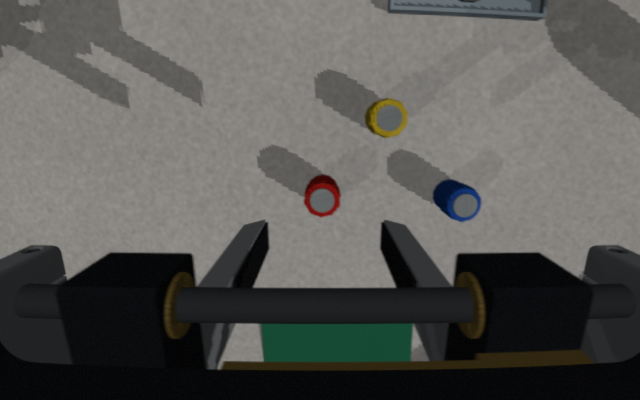

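Wrist view: red knob's top disc is at (322,200), blue's at (465,205), yellow at (388,118), with the tray edge at top right. The jaws straddle red.

```bash
python3 - <<'E'
from h import *
np.set_printoptions(precision=4,suppress=True)
C=cam("wrist");S=cam("scene");D=cam("side")
for n,p,a,b in [("red",(322,200),(371.5,197.5),(257,239.5)),("blue",(465,205),(341.5,219.5),(291,209))]:
    print(n,onz(C,p,.042),"tops 3 views",tri([ray(C,p),ray(S,a),ray(D,b)]))
o=robot.get_obs();M=R.from_euler("xyz",o["ee_rot"]).as_matrix()
r=onz(C,(322,200),.042);r[2]=.028;print(M.T@(r-o["tool_pos"])/.1)
E
```

```text
red [ 0.4511 -0.0085  0.042 ] tops 3 views [ 0.4477 -0.01    0.0422]
blue [0.5677 0.0227 0.042 ] tops 3 views [0.5611 0.0223 0.0443]
[-0.0133 -0.0286  1.1706]
```

>>> servo_tool(
  plan=[
    [-0.03,-0.02,0.25,0,0,0,60],
    [-0.03,-0.02,0.5,0,0,0,60],
    [-0.03,-0.02,0.75,0,0,0,60],
    [-0.03,-0.02,0.92,0,0,0,60],
    [-0.03,-0.02,1,0,0,0,60],
  ],
)

```text
time: 1.97
tool_pos: [0.45, -0.0095, 0.0416]
ee_rot: [-3.141, -0.0, 1.869]
wrist_force: [-0.6, 0.4, 0.4]
width: 0.06
finger_force: 0.0
```

>>> servo_tool(
  plan=[
    [0,0,0.08,0,0,0,60],
    [0,0,0.14,0,0,0,60],
    [0,0,0.14,0,0,0,40],
    [0,0,0.14,0,0,0,20],
    [0,0,0.14,0,0,0,20],
    [0,0,0.14,0,0,0,20],
    [0,0,0.14,0,0,0,20],
    [0,0,0.14,0,0,0,20],
  ],
)

```text
time: 2.63
tool_pos: [0.4495, -0.0096, 0.0293]
ee_rot: [3.14, 0.001, 1.869]
wrist_force: [-1.3, 0.4, 2.4]
width: 0.0297
finger_force: 30.0
```

>>> servo_tool(
  plan=[
    [0,0,-0.15,0,0,0,20],
    [0,0,-0.4,0,0,0,20],
    [0.1,0,-0.7,0,0,0,20],
    [0.3,0,-0.9,0,0,0,20],
    [0.6,0,-1,0,0,0,20],
    [0.85,0,-1,0,0,0,20],
    [1,0,-1,0,0,0,20],
  ],
)

```text
time: 3.22
tool_pos: [0.4196, 0.088, 0.13]
ee_rot: [3.138, -0.0, 1.87]
wrist_force: [0.0, 0.2, -0.2]
width: 0.0298
finger_force: 30.0
```

>>> servo_tool(
  plan=[
    [0.25,0.05,-0.1,0,0,0,20],
    [0.5,0.1,-0.15,0,0,0,20],
    [0.75,0.2,-0.15,0,0,0,20],
    [0.95,0.3,-0.15,0,0,0,20],
    [1,0.3,-0.15,0,0,0,20],
    [1,0.3,-0.15,0,0,0,20],
  ],
)

```text
time: 3.72
tool_pos: [0.4184, 0.1914, 0.1434]
ee_rot: [-3.141, 0.0, 1.872]
wrist_force: [-0.5, -0.7, -0.5]
width: 0.0299
finger_force: 30.0
```

```bash
python3 look.py w2.png; python3 - <<'E'
from h import *
for t in ["tray","ball_center"]:print(robot.find_in(t,"wrist")[:2])
E
```

```text
[0.4184 0.1914 0.1434] [-3.1411  0.0001  1.8719] 0.02987611541436756 3.7167 cam [0.3977 0.2544 0.3053]
red ([399.2, 39.3], [365, 3, 71, 74, 4775]) [0.4372 0.3312 0.021 ]
red ([323.5, 233.8], [295, 201, 60, 73, 1768]) [0.4282 0.1545 0.021 ]
blue ([473.9, 42.9], [438, 6, 74, 75, 4821]) [0.4966 0.3479 0.021 ]
[{'extent': [439.0, 119.8, 178.8, 239.4], 'conf': 0.63}]
[{'extent': [427.7, 206.4, 40.2, 31.1], 'conf': 0.58}]
```

View pics/w2.png

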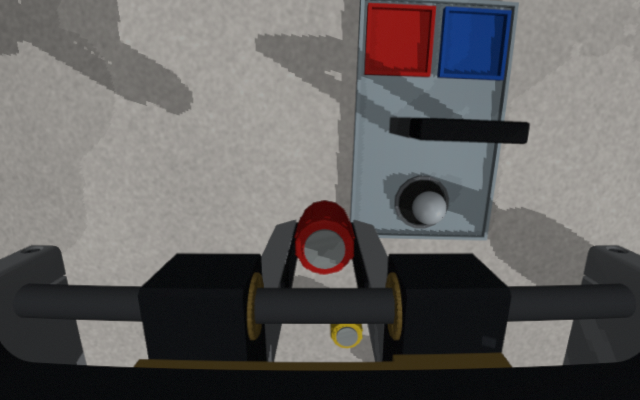

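Wrist view: red cup centred (399,39), blue (474,43), handle bar (470,130), ball (429,208) in the dish, tray's near corners (351,235) and (485,238). The knob is held straight.

```bash
python3 - <<'E'
from h import *
np.set_printoptions(precision=4,suppress=True)
from scipy.optimize import least_squares
C=cam("wrist");S=cam("scene")
pts=[((-32,70,9),(399.2,39.3),C),((32,70,9),(473.9,42.9),C),((-66,-105,12),(351,235.5),C),((66,-105,12),(486,238),C),((-32,70,9),(435.5,305.1),S),((32,70,9),(418.6,320.3),S)]
def T(x,p):
    c,s=np.cos(x[2]),np.sin(x[2]);p=np.array(p)/1000
    return np.array([x[0]+c*p[0]-s*p[1],x[1]+s*p[0]+c*p[1],p[2]])
for sel in (pts[:4],pts):
    f=lambda x:np.concatenate([proj(c,T(x,p))[0]-q for p,q,c in sel])
    s=least_squares(f,[.49,.278,.3]);print(s.x,s.fun.round(1))
    print("red",T(s.x,(-32,70,6)),"blue",T(s.x,(32,70,6)),"handle",T(s.x,(0,0,89)))
x=s.x
print("handle proj",proj(C,[T(x,(-35,0,102)),T(x,(35,0,102))]))
o=robot.get_obs();M=R.from_euler("xyz",o["ee_rot"]).as_matrix()
r=T(x,(-32,70,0));r[2]=.036;print(M.T@(r-o["tool_pos"])/.1)
E
```

```text
[0.4893 0.2738 0.2717] [ 0.1 -0.3 -0.1 -0.4 -1.   0.2  1.1  0.8]
red [0.4396 0.3326 0.006 ] blue [0.5013 0.3498 0.006 ] handle [0.4893 0.2738 0.089 ]
[0.4892 0.274  0.2717] [ 0.1 -0.5 -0.1 -0.6 -1.   0.   1.1  0.6 -0.5 -1.  -0.8 -0.7]
red [0.4396 0.3328 0.006 ] blue [0.5013 0.35   0.006 ] handle [0.4892 0.274  0.089 ]
handle proj [[419.9916 126.0865]
 [530.9859 130.4448]]
[1.3084 0.6205 1.0721]
```

>>> servo_tool(
  plan=[
    [0.2,0,-0.1,0,0,0,20],
    [0.5,0,-0.15,0,0,0,20],
    [0.8,0.1,-0.15,0,0,0,20],
    [1,0.3,-0.15,0,0,0,20],
    [1,0.5,-0.15,0,0,0,20],
    [1,0.62,-0.15,0,0,0,20],
    [1,0.62,-0.15,0,0,0,20],
  ],
)

```text
time: 4.45
tool_pos: [0.4505, 0.3037, 0.158]
ee_rot: [3.141, 0.001, 1.867]
wrist_force: [-0.1, 0.2, 0.7]
width: 0.0296
finger_force: 30.0
```

>>> servo_tool(
  plan=[
    [0.15,0,0.1,0,0,0,20],
    [0.3,0,0.3,0,0,0,20],
    [0.31,0,0.55,0,0,0,20],
    [0.31,0,0.75,0,0,0,20],
    [0.31,0,0.8,0,0,0,20],
    [0.31,0,0.8,0,0,0,20],
  ],
)

```text
time: 4.95
tool_pos: [0.4381, 0.332, 0.0765]
ee_rot: [-3.137, 0.001, 1.868]
wrist_force: [-1.0, 0.1, 0.8]
width: 0.0295
finger_force: 30.0
```

```bash
python3 - <<'E'
from h import *
o=robot.get_obs();M=R.from_euler("xyz",o["ee_rot"]).as_matrix();print(o["tool_pos"],M.T@(np.array([.4396,.3328,.036])-o["tool_pos"])/.1)
E
```

```text
[0.43812089 0.33204265 0.07652505] [0.00348669 0.01828713 0.40516363]
```

>>> servo_tool(
  plan=[
    [0,0.02,0.15,0,0,0,20],
    [0,0.02,0.3,0,0,0,20],
    [0,0.02,0.37,0,0,0,20],
    [0,0.02,0.41,0,0,0,20],
    [0,0.02,0.41,0,0,0,20],
    [0,0.02,0.41,0,0,0,35],
    [0,0.02,0.41,0,0,0,48],
    [0,0.02,0.41,0,0,0,48],
    [0,0.02,0.3,0,0,0,48],
    [0,0.02,0,0,0,0,48],
    [0,0.02,-0.3,0,0,0,48],
    [0,0.02,-0.5,0,0,0,48],
  ],
)

```text
time: 5.95
tool_pos: [0.4425, 0.3353, 0.1327]
ee_rot: [3.137, -0.001, 1.869]
wrist_force: [-0.2, 0.5, 1.4]
width: 0.0479
finger_force: 0.0
```

```bash
python3 - <<'E'
from h import *
np.set_printoptions(precision=4,suppress=True)
im=robot.snapshot("side");save(im[120:300,120:340],"s1c.png");print(blobs(im,"red")[0],blobs(im,"blue")[0])
im2=robot.snapshot("scene");print(blobs(im2,"red")[0])
cv2.imwrite("pics/s1.png",np.hstack([cv2.resize(im[130:260,130:310],None,fx=2.2,fy=2.2),cv2.resize(im2[230:360,330:510],None,fx=2.2,fy=2.2)])[:,:,::-1])
o=robot.get_obs();M=R.from_euler("xyz",o["ee_rot"]).as_matrix();print(o["tool_pos"],M.T@(np.array([.5625,.023,.14])-o["tool_pos"])/.1)
E
```

```text
[([173.5, 180.9], [158, 169, 31, 22, 276])] [([86.8, 89.4], [66, 79, 41, 22, 711]), ([183.0, 171.6], [177, 165, 12, 13, 87]), ([198.0, 170.0], [192, 165, 15, 12, 109]), ([290.6, 217.9], [285, 209, 12, 18, 174])]
[([434.3, 306.5], [421, 294, 30, 25, 333])]
[0.4443 0.3364 0.1349] [-3.3427  0.2088 -0.058 ]
```

View pics/s1.png

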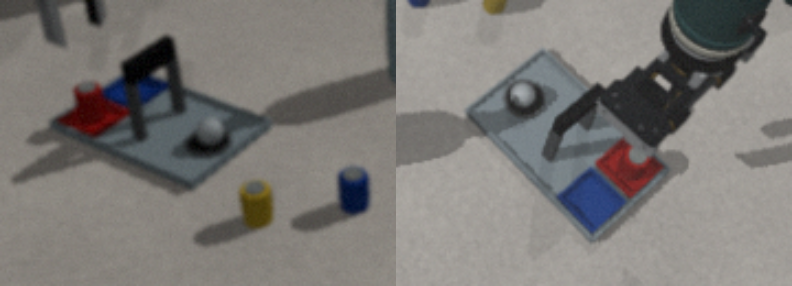

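Both views show the red knob standing upright in the red cup, with the ball in its dish. Now the blue knob.

>>> servo_tool(
  plan=[
    [0,0,-0.25,0,0,0,60],
    [-0.2,0,-0.4,0,0,0,60],
    [-0.5,0,-0.4,0,0,0,60],
    [-0.8,0,-0.4,0,0,0,60],
    [-1,0,-0.4,0,0,0,60],
  ],
)

```text
time: 6.47
tool_pos: [0.471, 0.237, 0.1682]
ee_rot: [-3.141, 0.001, 1.869]
wrist_force: [0.7, 1.6, -0.2]
width: 0.0604
finger_force: 0.0
```

>>> servo_tool(
  plan=[
    [-0.3,0,0,0,0,0,60],
    [-0.6,0,0,0,0,0,60],
    [-0.9,0,0,0,0,0,60],
    [-1,0,0,0,0,0,60],
  ],
)

```text
time: 6.8
tool_pos: [0.5006, 0.1401, 0.1676]
ee_rot: [-3.14, 0.002, 1.866]
wrist_force: [0.9, 0.4, 0.0]
width: 0.0601
finger_force: 0.0
```

>>> servo_tool(
  plan=[
    [-0.3,0.1,0.1,0,0,0,60],
    [-0.6,0.2,0.2,0,0,0,60],
    [-0.9,0.2,0.3,0,0,0,60],
    [-1,0.2,0.3,0,0,0,60],
    [-1,0.2,0.3,0,0,0,60],
  ],
)

```text
time: 7.22
tool_pos: [0.5485, 0.0522, 0.137]
ee_rot: [-3.139, -0.001, 1.866]
wrist_force: [-0.4, 0.5, 0.3]
width: 0.0596
finger_force: 0.0
```

```bash
python3 look.py w3.png;python3 - <<'E'
from h import *
np.set_printoptions(precision=4,suppress=True)
import cv2
im=cv2.imread("pics/w3.png");h=cv2.cvtColor(im,cv2.COLOR_BGR2HSV)
d=robot.find_in("blue_knob","wrist")[0];u,v,w,hh=d["extent"];print(d)
x0,x1,y0,y1=[int(i) for i in (u-w/2,u+w/2,v-hh/2,v+hh/2)]
sub=h[y0:y1,x0:x1];m=((sub[...,1]<60)&(sub[...,2]>90)).astype(np.uint8)
n,l,s,c=cv2.connectedComponentsWithStats(m)
C=cam("wrist")
for i in range(1,n):
    if s[i][4]>80:
        p=c[i]+[x0,y0];print(p,s[i],onz(C,p,.042))
        print("3view",tri([ray(C,p),ray(cam("scene"),(341.5,219.5)),ray(cam("side"),(291,209))]))
print(onz(C,(u,v),.021))
E
```

```text
[0.5485 0.0522 0.137 ] [-3.1388 -0.001   1.8661] 0.059612854439874574 7.2167 cam [0.5286 0.1153 0.299 ]
blue ([329.3, 226.2], [313, 208, 35, 44, 778]) [0.5599 0.0259 0.021 ]
{'extent': [331.9, 229.3, 38.1, 44.5], 'conf': 0.96}
[345.6809 225.6085] [ 22   0  16  44 235] [0.5709 0.0391 0.042 ]
3view [0.5646 0.0291 0.0403]
[329.9286 236.7241] [  7  19  23  22 406] [0.5614 0.026  0.042 ]
3view [0.5599 0.023  0.0415]
[0.5637 0.0258 0.021 ]
```

>>> servo_tool(
  plan=[
    [-0.15,0.02,0.1,0,0,0,60],
    [-0.3,0.04,0.2,0,0,0,60],
    [-0.3,0.04,0.45,0,0,0,60],
    [-0.3,0.04,0.7,0,0,0,60],
    [-0.3,0.04,0.9,0,0,0,60],
    [-0.3,0.04,0.98,0,0,0,60],
    [-0.3,0.04,0.98,0,0,0,60],
  ],
)

```text
time: 7.9
tool_pos: [0.5593, 0.0261, 0.0371]
ee_rot: [-3.136, -0.002, 1.869]
wrist_force: [-0.2, 0.3, 0.2]
width: 0.06
finger_force: 0.0
```

>>> servo_tool(
  plan=[
    [0,0,0.08,0,0,0,60],
    [0,0,0.11,0,0,0,60],
    [0,0,0.11,0,0,0,40],
    [0,0,0.11,0,0,0,20],
    [0,0,0.11,0,0,0,20],
    [0,0,0.11,0,0,0,20],
    [0,0,0.11,0,0,0,20],
    [0,0,0.11,0,0,0,20],
  ],
)

```text
time: 8.57
tool_pos: [0.5619, 0.0262, 0.0302]
ee_rot: [3.14, 0.0, 1.869]
wrist_force: [-0.8, 0.3, 1.6]
width: 0.0292
finger_force: 30.0
```

>>> servo_tool(
  plan=[
    [0,0,-0.15,0,0,0,20],
    [0,0,-0.45,0,0,0,20],
    [0.1,0.1,-0.75,0,0,0,20],
    [0.35,0.2,-0.95,0,0,0,20],
    [0.65,0.3,-1,0,0,0,20],
    [0.9,0.37,-1,0,0,0,20],
    [1,0.37,-1,0,0,0,20],
  ],
)

```text
time: 9.15
tool_pos: [0.5679, 0.1358, 0.1306]
ee_rot: [3.139, -0.001, 1.872]
wrist_force: [0.4, -0.4, -1.0]
width: 0.0294
finger_force: 30.0
```

>>> servo_tool(
  plan=[
    [0.2,0,-0.15,0,0,0,20],
    [0.5,0,-0.35,0,0,0,20],
    [0.8,0,-0.4,0,0,0,20],
    [1,0,-0.4,0,0,0,20],
  ],
)

```text
time: 9.48
tool_pos: [0.5381, 0.2301, 0.1717]
ee_rot: [3.138, -0.0, 1.87]
wrist_force: [0.8, 0.5, -0.7]
width: 0.0293
finger_force: 30.0
```

>>> servo_tool(
  plan=[
    [0.2,0,0,0,0,0,20],
    [0.5,0,0,0,0,0,20],
    [0.8,0,0,0,0,0,20],
    [1,0,0,0,0,0,20],
    [1,0,0,0,0,0,20],
  ],
)

```text
time: 9.9
tool_pos: [0.5068, 0.3266, 0.1687]
ee_rot: [-3.14, -0.001, 1.874]
wrist_force: [-0.6, 0.5, -0.0]
width: 0.0294
finger_force: 30.0
```

```bash
python3 - <<'E'
from h import *
o=robot.get_obs();M=R.from_euler("xyz",o["ee_rot"]).as_matrix();print(o["tool_pos"],M.T@(np.array([.5013,.350,.0368])-o["tool_pos"])/.1)
E
```

```text
[0.50684601 0.32660232 0.16870871] [0.23839186 0.01865179 1.3193306 ]
```

>>> servo_tool(
  plan=[
    [0.1,0.02,0.1,0,0,0,20],
    [0.24,0.02,0.3,0,0,0,20],
    [0.24,0.02,0.55,0,0,0,20],
    [0.24,0.02,0.8,0,0,0,20],
    [0.24,0.02,0.9,0,0,0,20],
    [0.24,0.02,0.9,0,0,0,20],
    [0.24,0.02,0.9,0,0,0,20],
  ],
)

```text
time: 10.48
tool_pos: [0.5036, 0.3464, 0.0789]
ee_rot: [-3.14, 0.001, 1.868]
wrist_force: [-0.1, -0.2, 0.1]
width: 0.0297
finger_force: 30.0
```

>>> servo_tool(
  plan=[
    [0,0,0.1,0,0,0,20],
    [0,0,0.2,0,0,0,20],
    [0,0,0.3,0,0,0,20],
    [0,0,0.37,0,0,0,20],
    [0,0,0.37,0,0,0,20],
  ],
)

```text
time: 10.9
tool_pos: [0.5021, 0.3465, 0.04]
ee_rot: [-3.138, 0.001, 1.869]
wrist_force: [0.0, -0.6, -1.3]
width: 0.0295
finger_force: 30.0
```

```bash
python3 - <<'E'
from h import *
o=robot.get_obs();M=R.from_euler("xyz",o["ee_rot"]).as_matrix();print(o["tool_pos"],o["wrist_force"],M.T@(np.array([.5013,.350,.0365])-o["tool_pos"])/.1)
E
```

```text
[0.50214584 0.3465217  0.03996336] [ 0.03124713 -0.55346252 -1.32771379] [0.0357659  0.00228247 0.03459017]
```

>>> servo_tool(
  plan=[
    [0.02,0,0.02,0,0,0,20],
    [0.03,0,0.04,0,0,0,20],
    [0.03,0,0.04,0,0,0,20],
    [0.03,0,0.04,0,0,0,35],
    [0.03,0,0.04,0,0,0,48],
    [0.03,0,0.04,0,0,0,48],
    [0.03,0,0.04,0,0,0,48],
    [0.03,0,-0.1,0,0,0,48],
    [0.03,0,-0.35,0,0,0,48],
    [0.03,0,-0.65,0,0,0,48],
    [0.03,0,-0.9,0,0,0,48],
    [0.03,0,-1,0,0,0,48],
  ],
)

```text
time: 11.9
tool_pos: [0.5044, 0.3512, 0.1476]
ee_rot: [3.134, -0.002, 1.869]
wrist_force: [0.6, 0.3, 0.1]
width: 0.0482
finger_force: 0.0
```

>>> servo_tool(
  plan=[
    [-0.2,-0.1,-0.25,0,0,0,60],
    [-0.5,-0.2,-0.4,0,0,0,60],
    [-0.8,-0.3,-0.6,0,0,0,60],
    [-1,-0.3,-0.8,0,0,0,60],
    [-1,-0.3,-0.9,0,0,0,60],
    [-1,-0.3,-0.9,0,0,0,60],
  ],
)

```text
time: 12.4
tool_pos: [0.5046, 0.2456, 0.2353]
ee_rot: [3.136, -0.001, 1.867]
wrist_force: [0.1, 0.7, 0.6]
width: 0.0597
finger_force: 0.0
```

```bash
python3 look.py w4.png
```

```text
[0.5046 0.2456 0.2353] [ 3.1361 -0.0008  1.8673] 0.05969271168007023 12.4 cam [0.4833 0.3083 0.3973]
red ([291.1, 83.4], [266, 57, 50, 52, 2184]) [0.4403 0.3325 0.021 ]
blue ([347.6, 83.7], [323, 58, 52, 53, 2268]) [0.4994 0.3504 0.021 ]
```

View pics/w4.png

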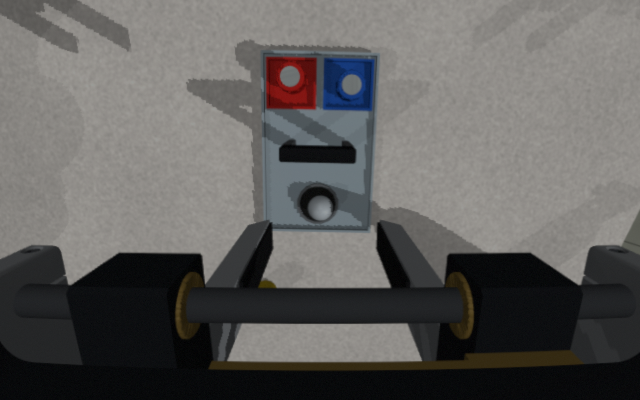

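Both knobs stand upright in their cups (red top (290,76), blue (352,84)), the ball is in the dish (320,208), and the handle bar is around (317,152). Next I refit the tray and work out the regrasp.

```bash
python3 - <<'E'
from h import *
np.set_printoptions(precision=4,suppress=True)
from scipy.optimize import least_squares
o=robot.get_obs();C=cam("wrist",o)
pts=[((-66,105,12),(263,54)),((66,105,12),(377,54.5)),((-66,-105,12),(265,230)),((66,-105,12),(370.5,230.5))]
def T(x,p):
    c,s=np.cos(x[2]),np.sin(x[2]);p=np.array(p)/1000
    return np.array([x[0]+c*p[0]-s*p[1],x[1]+s*p[0]+c*p[1],p[2]])
s=least_squares(lambda x:np.concatenate([proj(C,T(x,p))[0]-q for p,q in pts]),[.49,.278,.3]);x=s.x;print(x,s.fun.round(1))
print("bar top corners",proj(C,[T(x,(a,b,102)) for a in (-35,35) for b in(-7,7)]))
M=R.from_euler("xyz",o["ee_rot"]).as_matrix();h=T(x,(0,0,87));print(o["joint_positions"],"shift",M.T@(h-o["tool_pos"])/.1)
for sg in(1,-1):
    t=x[2]+sg*np.pi/2 # tool yaw so that tool y || tray y : tool y=(sin yaw,-cos yaw)
    print("yaw",x[2]+np.pi if sg>0 else x[2])
E
```

```text
[0.4883 0.274  0.2864] [-3.4 -2.9  2.9 -1.8 -0.5  2.7  1.   3.5]
bar top corners [[278.4191 164.2665]
 [278.1459 148.6022]
 [356.4354 165.2348]
 [356.9789 149.5923]]
[0.353  0.1076 1.3273 0.0007 1.7043 0.0552] shift [ 0.3105 -0.0702  1.4629]
yaw 3.4280249604039197
yaw 0.28643230681412657
```

>>> servo_tool(
  plan=[
    [0.05,0,0.05,0,0,0.07,60],
    [0.1,-0.01,0.1,0,0,0.14,60],
    [0.15,-0.02,0.15,0,0,0.21,60],
    [0.2,-0.03,0.2,0,0,0.28,60],
    [0.25,-0.04,0.25,0,0,0.35,60],
    [0.3,-0.06,0.3,0,0,0.42,60],
    [0.31,-0.07,0.3,0,0,0.49,60],
    [0.31,-0.07,0.3,0,0,0.56,60],
    [0.31,-0.07,0.3,0,0,0.63,60],
    [0.31,-0.07,0.3,0,0,0.7,60],
    [0.31,-0.07,0.3,0,0,0.77,60],
    [0.31,-0.07,0.3,0,0,0.84,60],
  ],
)

```text
time: 13.45
tool_pos: [0.4862, 0.2745, 0.1996]
ee_rot: [-3.14, 0.004, 0.546]
wrist_force: [-0.7, -0.5, -0.5]
width: 0.0599
finger_force: 0.0
```

>>> servo_tool(
  plan=[
    [0,0,0.05,0,0,0.07,60],
    [0,0,0.15,0,0,0.14,60],
    [0,0,0.3,0,0,0.17,60],
    [0,0,0.45,0,0,0.17,60],
    [0,0,0.5,0,0,0.17,60],
    [0,0,0.5,0,0,0.17,60],
    [0,0,0.5,0,0,0.17,60],
  ],
)

```text
time: 14.03
tool_pos: [0.4868, 0.2739, 0.1513]
ee_rot: [3.142, 0.002, 0.284]
wrist_force: [0.2, -0.4, 0.3]
width: 0.0598
finger_force: 0.0
```

```bash
python3 look.py w5.png; python3 - <<'E'
from h import *
o=robot.get_obs();M=R.from_euler("xyz",o["ee_rot"]).as_matrix();print(o["tool_pos"],o["ee_rot"],M.T@(np.array([.489,.274,.087])-o["tool_pos"])/.1)
E
```

```text
[0.4868 0.2739 0.1513] [3.1415 0.0023 0.2839] 0.05981699944866475 14.0333 cam [0.5504 0.2918 0.3131]
red ([251.3, 208.7], [220, 188, 61, 58, 2163]) [0.451 0.333 0.021]
blue ([248.5, 149.3], [215, 120, 65, 62, 3299]) [0.5036 0.3482 0.021 ]
[0.48738617 0.27396875 0.15239989] [-3.14150620e+00  2.33365341e-04  2.83675759e-01] [0.0157334  0.00427345 0.65399492]
```

View pics/w5.png

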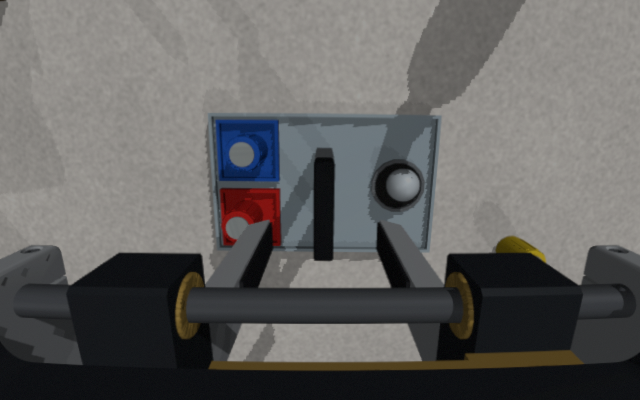

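The handle bar runs vertically at column ~323, midway between the jaws (270 and 378) and square to them. Descend and grip.

>>> servo_tool(
  plan=[
    [0.01,0,0.15,0,0,0,60],
    [0.015,0,0.35,0,0,0,60],
    [0.015,0,0.52,0,0,0,60],
    [0.015,0,0.62,0,0,0,60],
    [0.015,0,0.65,0,0,0,60],
    [0.015,0,0.65,0,0,0,60],
  ],
)

```text
time: 14.58
tool_pos: [0.4888, 0.2738, 0.0873]
ee_rot: [3.142, 0.001, 0.283]
wrist_force: [-0.3, 0.1, -0.2]
width: 0.0604
finger_force: 0.0
```

>>> servo_tool(
  plan=[
    [0,0,0,0,0,0,45],
    [0,0,0,0,0,0,35],
    [0,0,0,0,0,0,28],
    [0,0,0,0,0,0,22],
    [0,0,0,0,0,0,18],
    [0,0,0,0,0,0,14],
    [0,0,0,0,0,0,10],
    [0,0,0,0,0,0,5],
    [0,0,0,0,0,0,5],
    [0,0,0,0,0,0,5],
    [0,0,0,0,0,0,5],
    [0,0,0,0,0,0,5],
  ],
)

```text
time: 15.58
tool_pos: [0.4889, 0.2742, 0.0876]
ee_rot: [-3.141, -0.0, 0.283]
wrist_force: [-1.1, 1.6, 0.5]
width: 0.0137
finger_force: 30.0
```

Gripped at 14 mm. Lift gently.

>>> servo_tool(
  plan=[
    [0,0,-0.02,0,0,0,5],
    [0,0,-0.06,0,0,0,5],
    [0,0,-0.13,0,0,0,5],
    [0,0,-0.23,0,0,0,5],
    [0,0,-0.35,0,0,0,5],
    [0,0,-0.48,0,0,0,5],
    [0,0,-0.62,0,0,0,5],
    [0,0,-0.75,0,0,0,5],
    [0,0,-0.86,0,0,0,5],
    [0,0,-0.94,0,0,0,5],
    [0,0,-0.98,0,0,0,5],
    [0,0,-1,0,0,0,5],
  ],
)

```text
time: 16.58
tool_pos: [0.4893, 0.2739, 0.1886]
ee_rot: [-3.141, -0.002, 0.283]
wrist_force: [-0.4, 0.8, -4.1]
width: 0.0136
finger_force: 30.0
```

```bash
python3 - <<'E'
from h import *
np.set_printoptions(precision=4,suppress=True)
im=robot.snapshot("side");im2=robot.snapshot("scene")
cv2.imwrite("pics/s2.png",np.hstack([cv2.resize(im[80:240,120:320],None,fx=2,fy=2),cv2.resize(im2[200:360,330:530],None,fx=2,fy=2)])[:,:,::-1])
C=cam("side");S=cam("scene");g=blobs(im,"green")[0][0];print(g)
B,l=blobs(im,"green");m=(l==np.argmax(np.bincount(l.ravel())[1:])+1).astype(np.uint8)
cn=max(cv2.findContours(m,0,2)[0],key=cv2.contourArea)
w=np.array([onz(C,p,.003)[:2] for p in cn.reshape(-1,2)],np.float32);r=cv2.minAreaRect(w);print("side mat",r)
B,l=blobs(im2,"green");m=(l==np.argmax(np.bincount(l.ravel())[1:])+1).astype(np.uint8)
cn=max(cv2.findContours(m,0,2)[0],key=cv2.contourArea)
w=np.array([onz(S,p,.003)[:2] for p in cn.reshape(-1,2)],np.float32);print("scene mat",cv2.minAreaRect(w))
o=robot.get_obs();print(o["tool_pos"],o["wrist_force"],o["wrist_torque"],o["ee_rot"])
M=R.from_euler("xyz",o["ee_rot"]).as_matrix();print(M.T@(np.array([.53,-.23,.24])-o["tool_pos"])/.1)
E
```

```text
([362.7, 294.4], [296, 251, 130, 91, 6451])
side mat ((0.5278480052947998, -0.22582252323627472), (0.15725456178188324, 0.1959027200937271), 17.771570205688477)
scene mat ((0.5301215648651123, -0.22201117873191833), (0.15234985947608948, 0.1912778615951538), 17.754274368286133)
[0.4889 0.2738 0.1875] [ 0.0547  0.7051 -5.0905] [0.0426 0.1369 0.0328] [3.1415 0.0001 0.2827]
[-1.0107  4.9523 -0.525 ]
```

View pics/s2.png

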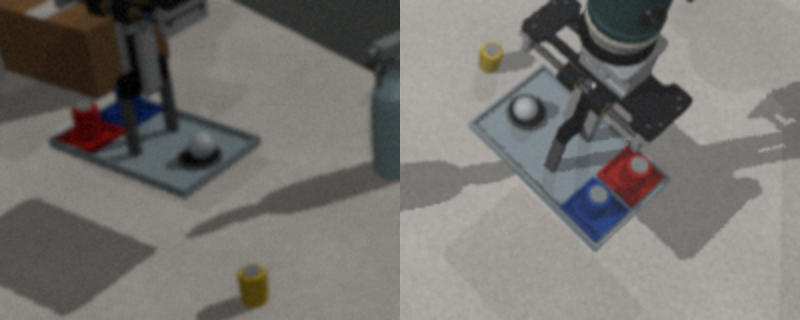

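The tray hangs level, both knobs are upright and the ball is in the dish. Two views put the mat centre at about (0.529, -0.224). Carry smoothly.

>>> servo_tool(
  plan=[
    [0,0.02,0,0,0,0,5],
    [-0.01,0.07,-0.01,0,0,0,5],
    [-0.03,0.15,-0.03,0,0,0,5],
    [-0.05,0.25,-0.05,0,0,0,5],
    [-0.08,0.37,-0.08,0,0,0,5],
    [-0.1,0.5,-0.1,0,0,0,5],
    [-0.12,0.63,-0.12,0,0,0,5],
    [-0.15,0.74,-0.15,0,0,0,5],
    [-0.17,0.84,-0.17,0,0,0,5],
    [-0.19,0.92,-0.19,0,0,0,5],
    [-0.2,0.96,-0.2,0,0,0,5],
    [-0.2,0.98,-0.2,0,0,0,5],
  ],
)

```text
time: 17.68
tool_pos: [0.4973, 0.1733, 0.208]
ee_rot: [-3.142, -0.001, 0.282]
wrist_force: [-0.6, 0.7, -5.2]
width: 0.0138
finger_force: 30.0
```

>>> servo_tool(
  plan=[
    [0,0.02,0,0,0,0,5],
    [-0.01,0.07,-0.01,0,0,0,5],
    [-0.03,0.15,-0.03,0,0,0,5],
    [-0.05,0.25,-0.05,0,0,0,5],
    [-0.08,0.37,-0.08,0,0,0,5],
    [-0.1,0.5,-0.1,0,0,0,5],
    [-0.12,0.63,-0.12,0,0,0,5],
    [-0.15,0.74,-0.15,0,0,0,5],
    [-0.17,0.84,-0.17,0,0,0,5],
    [-0.19,0.92,-0.19,0,0,0,5],
    [-0.2,0.96,-0.2,0,0,0,5],
    [-0.2,0.98,-0.2,0,0,0,5],
  ],
)

```text
time: 18.68
tool_pos: [0.5054, 0.0737, 0.228]
ee_rot: [3.141, -0.001, 0.282]
wrist_force: [-0.3, 0.2, -4.2]
width: 0.0138
finger_force: 30.0
```

>>> servo_tool(
  plan=[
    [0,0.02,0,0,0,0,5],
    [-0.01,0.07,-0.01,0,0,0,5],
    [-0.03,0.15,-0.03,0,0,0,5],
    [-0.05,0.25,-0.05,0,0,0,5],
    [-0.08,0.37,-0.07,0,0,0,5],
    [-0.1,0.5,-0.08,0,0,0,5],
    [-0.12,0.63,-0.09,0,0,0,5],
    [-0.15,0.74,-0.1,0,0,0,5],
    [-0.17,0.84,-0.11,0,0,0,5],
    [-0.19,0.92,-0.12,0,0,0,5],
    [-0.2,0.96,-0.12,0,0,0,5],
    [-0.2,0.98,-0.12,0,0,0,5],
  ],
)

```text
time: 19.68
tool_pos: [0.5134, -0.026, 0.2396]
ee_rot: [-3.142, -0.0, 0.282]
wrist_force: [-0.1, -0.4, -4.6]
width: 0.0133
finger_force: 30.0
```

>>> servo_tool(
  plan=[
    [0,0.02,0,0,0,0,5],
    [-0.01,0.07,0,0,0,0,5],
    [-0.03,0.15,0,0,0,0,5],
    [-0.05,0.25,0,0,0,0,5],
    [-0.08,0.37,0,0,0,0,5],
    [-0.1,0.5,0,0,0,0,5],
    [-0.12,0.63,0,0,0,0,5],
    [-0.15,0.74,0,0,0,0,5],
    [-0.17,0.84,0,0,0,0,5],
    [-0.19,0.92,0,0,0,0,5],
    [-0.2,0.96,0,0,0,0,5],
    [-0.2,0.98,0,0,0,0,5],
  ],
)

```text
time: 20.68
tool_pos: [0.5214, -0.1258, 0.2394]
ee_rot: [-3.141, 0.0, 0.282]
wrist_force: [0.8, 0.5, -3.8]
width: 0.014
finger_force: 30.0
```

```bash
python3 - <<'E'
from h import *
o=robot.get_obs();print(o["tool_pos"],o["ee_rot"],o["wrist_torque"],o["joint_positions"])
M=R.from_euler("xyz",o["ee_rot"]).as_matrix();print(M.T@(np.array([.529,-.224,.24])-o["tool_pos"])/.1)
E
```

```text
[ 0.52143889 -0.12578663  0.2393744 ] [-3.14132925e+00  1.46692358e-04  2.81745177e-01] [ 0.05058291  0.06134715 -0.02004672] [-3.42503422e-01  5.43918274e-02  1.37238797e+00  1.29329573e-04
  1.71508584e+00  9.46566326e-01]
[-0.20043606  0.96443049 -0.00648065]
```

>>> servo_tool(
  plan=[
    [0,0.02,0,0,0,0,5],
    [-0.01,0.07,0,0,0,0,5],
    [-0.03,0.15,0,0,0,0,5],
    [-0.05,0.25,0,0,0,0,5],
    [-0.08,0.37,0,0,0,0,5],
    [-0.1,0.5,0,0,0,0,5],
    [-0.12,0.63,0,0,0,0,5],
    [-0.15,0.74,0,0,0,0,5],
    [-0.17,0.84,0,0,0,0,5],
    [-0.19,0.92,0,0,0,0,5],
    [-0.2,0.95,0,0,0,0,5],
    [-0.2,0.96,0,0,0,0,5],
  ],
)

```text
time: 21.68
tool_pos: [0.529, -0.2235, 0.2393]
ee_rot: [-3.141, 0.0, 0.282]
wrist_force: [-0.4, -0.2, -3.8]
width: 0.0135
finger_force: 30.0
```

>>> servo_tool(
  plan=[
    [0,0,0,0,0,0,5],
    [0,0,0,0,0,0,5],
    [0,0,0,0,0,0,5],
    [0,0,0,0,0,0,5],
    [0,0,0,0,0,0,5],
    [0,0,0,0,0,0,5],
    [0,0,0,0,0,0,5],
    [0,0,0,0,0,0,5],
  ],
)

```text
time: 22.35
tool_pos: [0.5291, -0.2226, 0.2395]
ee_rot: [3.142, -0.0, 0.283]
wrist_force: [0.6, -0.5, -4.0]
width: 0.0139
finger_force: 30.0
```

```bash
python3 - <<'E'
from h import *
im=robot.snapshot("side");im2=robot.snapshot("scene")
cv2.imwrite("pics/s3.png",np.hstack([cv2.resize(im[110:390,250:450],None,fx=2,fy=2),cv2.resize(im2[60:340,210:410],None,fx=2,fy=2)])[:,:,::-1])
o=robot.get_obs();print(o["tool_pos"],o["ee_rot"],np.abs(o["qvel"]).max())
E
```

```text
[ 0.52909707 -0.2226941   0.23952949] [ 3.14152626e+00 -1.20368398e-04  2.82824557e-01] 0.0012216668667829798
```

View pics/s3.png

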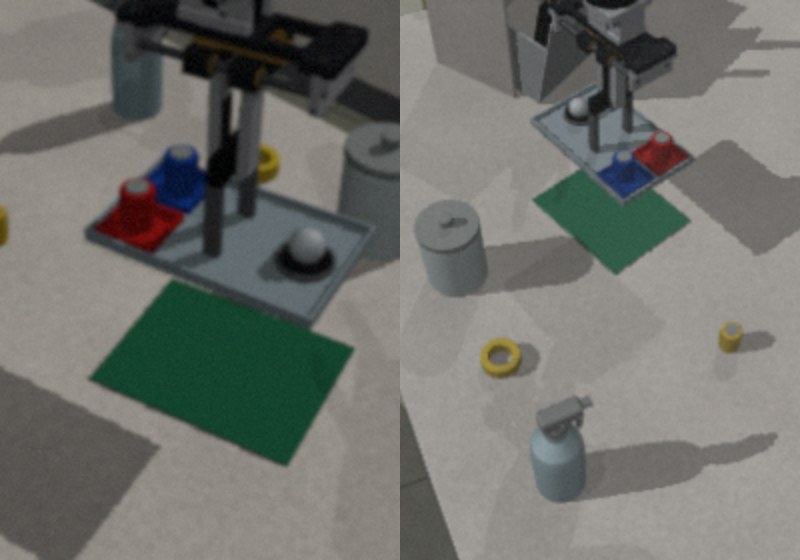

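Both views show the tray level over the mat, with the knobs upright in their own cups and the ball in the dish. The bottle, canister and tape roll haven't moved. Handing in.

```bash
python3 -c "
from bench import robot
print(robot.close_job())"
```

```text
the job is handed in; nothing more can be done
None
```

The job is handed in: both knobs stand upright in their own cups, and the arm is holding the tray level and still about 15 cm above the middle of the mat, with the ball in its dish, after about 22 s.

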